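Load the sample plate onto the shaker with the lifting spatula

ROBOT

A 6-joint arm with a two-finger parallel gripper is mounted at the origin on a cart in front of the work surface, level with it; the furniture and walls round the work are solid. World frame = base frame: x ahead of the robot, y to its left, z up, the work surface at z = 0. Lengths are in m, angles in degrees, forces in N, time in s.
With the tool pointing down it reaches from about 0.35 to 0.875 m from the base axis. Payload 4.2 kg.
Tool frame: the origin (TCP) lies midway between the tips of the shut fingers; the grasp point (between the pads) lies 19 mm behind it; z points along the fingers, y is the line along which they close (so a half turn about z gives the same grasp; the last joint's range is limited). The gripper opens to 87 mm and grips with 3 to 60 N. Pads are 19 mm wide; open, the fingers measure 117 mm over their backs; the gripper's body (75 mm by 190 mm) begins 51 mm behind the grasp point.
Start: joints at [-48.667, 22.042, 0.453, 0, -68.411, -14.817], TCP at [0.279, -0.559, 0.223] pointing down, gripper open.
Joint ranges: [-179.83, 179.83], [-69.29, 118.12], [-61.27, 80.66], [-181.25, 117.63], [-171.15, -9.14], [-177.46, 177.46]. Speed limits (degrees/s): [159.86, 159.86, 180, 180, 180, 180].

INTERFACE

Orientations are given as [roll, pitch, yaw] about the fixed x, y, z axes, in that order (R = Rz(yaw) Ry(pitch) Rx(roll)).
In Python, from workcell import env gives the robot as it stands. The module is installed in compiled form; this text tells all that it offers. Calls block until the motion is done:
- env.goto(position, orientation): joint-space move of the TCP to a pose.
- env.move_straight(position, rotation=None, rate=0.15, force_limit=None): straight line of the TCP; rotation=None keeps the orientation; rate is the mean speed in m/s. With force_limit (N) it stops when the force on the tool has changed by that much, and returns True; else False.
- env.set_joints(angles): joint-space move.
- env.gripper_to(opening, grasp_force=None): opening from 0.0 (shut) to 1.0 (fully open); grasp_force is the grip in N (None keeps the last); returns when the fingers have stopped.
- env.dwell(seconds).
- env.inverse_kinematics(position, orientation): joint angles nearest the present ones, or None.
- env.read_state(): the state.
- env.grab_frame(name): name is "scene" or "side" or "wrist"; returns a dict with "image" (400x640x3 uint8, blue, green, red), "fx", "fy", "cx", "cy" (pixels), "position" and "orientation" of the camera in the world. Camera axes: x right, y up, looking along -z (the intrinsics and any distortion apply to the point x, -y, -z); pixel columns grow to the right and rows downward; lengths in m; the calibration is good to about 2 mm. The wrist camera is an equidistant fisheye: a pixel r from the principal point sees the ray r / f radians off the axis. A picture is of the moment at which its call begins. There is no depth.
A pose or a line that the arm cannot do raises env.Unreachable and nothing moves.
- env.close_job(): hands the job in; it is judged then, once.
Trained networks look in a picture, given as the dict that the camera call returned (one of the last four; its "shot" number tells which), for a name from the list of things; names that differ only in an ending like _2 or _b are one class to them, and where a whole thing is asked for, a point or a joint stands for the part that bears it (a point fixed in the world has none). Each returns a list of dicts, best first, with "score" (0 to 1); they miss things now and then, are a little off and sometimes report something else, mostly with a low value. They report only what shows in the picture. A call takes as long as a camera call.
- env.search_frame(picture, thing): "xyz" ([x, y, z] in m, in world coordinates, good to about 4 mm: the middle of the surface that is visible of it).
- env.trace(picture, thing): "mask" (400x640 bool, what is visible of it).
The state is a dict: "clock": time; "joint_positions": joint angles; "qvel": joint speeds; "joint_torque": joint torques, N m; "position": TCP position; "tool_rot": TCP orientation; "force": force on the tool from outside, world axes, zero at the start; "wrist_torque": the same for the moment, N m; "opening": opening from 0.0 (shut) to 1.0 (fully open); "finger_force": force on a finger pad.
Only numpy, scipy, OpenCV 4.12 (cv2) and the standard library are available. Lean on these libraries where they do the work, as an engineer would, in place of code of your own. Each camera call takes 0.05 s, during which the arm holds its last target. There are 200 camera calls.

TASK

Slide the blade of the upright-handled spatula under the flat sample plate on the low stand, lift the plate with it, carry it level and set it squarely, centred on the two rails of the bench shaker; do not touch the plate with the gripper. Draw the spatula out again and leave it standing on the bench clear of the plate, and leave the shaker's lever standing upright. Leave the bottle and the tape roll alone.

Things in the scene. Friction and masses are not known exactly. Their poses are not given: they have to be found in the camera images.
- spatula: Lifting spatula, loose, 0.2 kg, standing on its blade. Flat steel blade 50 wide, 3 thick, along the spatula's +x from x=-25 to 115 mm (last 12 mm narrower, thinner). Over the origin an 18x18 steel neck (to 52 mm high) and on it a square black grip 24x24, from 50 to 125 mm high. Origin: under the grip, on the underside of the blade; z up along the grip.
- spatula_grip (a point): Middle of the spatula's grip, 87.5 mm above the underside of the blade; x points along the blade to its tip.
- plate: Flat square aluminium sample plate 100x100x8 mm with 16 dark round wells, loose, about 0.13 kg, too wide for the gripper. Origin: centre of its underside; z up.
- stand: Fixed low aluminium stand that carries the plate at first: two rails 12 wide, 20 high, 120 long along its y, centred at x=-44 and +44 mm (76 mm free between them, down to the bench); a stop 34 high across the far end, y=60 to 68 mm. Open at its -y end: the blade enters there along +y. Origin: on the bench at its middle; the plate's centre starts within 6 mm of it.
- shaker: Fixed white bench shaker, 106 wide (x), 185 long (y=-57 to +128 mm), flat top 41 mm above the bench. On it two rails 12 wide, 110 long (y=-55 to 55), centred at x=-42 and +42 mm, tops 64.5 mm above the bench, 72 mm free between them, open at both ends. A lever stands behind the rails at y=+100 mm, so the blade comes in from the -y end. Origin: on the bench below the rails' middle.
- shaker_seat (a point): Where the plate's underside centre belongs: midway between the shaker's rails at rail-top height, 64.5 mm above the bench; axes as the shaker's, y along the rails.
- lever (a joint): Angle of the shaker's lever, rad: 0 leaning 0.7 rad to the shaker's -x (towards the robot), 0.7 upright, 1.4 leaning to +x (away from the robot). Starts between 0 and 0.35 and stays where it is left.
- lever_tip (a point): Upper end of the shaker's black lever, about 80 mm long; it swings in the shaker's x-z plane about a pivot at y=+100 mm from the seat.
- bottle: Brown bottle with blue cap, 45 wide, 128 high, a bystander. Origin at the centre of its underside.
- tape: Roll of brown tape lying flat, 92 wide, 48 high, a bystander. Origin at the centre of its underside.

How it is judged:
By the outcome, as a careful person would: the job done as asked, in the order asked, and still so for the second after the job is handed in, with the robot touching nothing.
It also fails if it takes over 72 s, if anything falls off the work surface, if the arm or the gripper's body presses on something with over 40 N, if the wrist force passes 120 N, or if a joint passes its speed limit or range.

## Working session

There is one attempt and no reset: what is moved stays moved. The work goes in short steps, each a Python script; the robot and the scene stay as the last script left them, time stands still between calls to the robot, and variables do not carry over. Pictures are saved under pics/ and viewed, at most 10 in all, crops included, and the job is handed in when it is done.

```bash
mkdir -p pics
cat > h.py <<'E'
import numpy as np, cv2
from scipy.spatial.transform import Rotation as R
from workcell import env
def rot(o): return R.from_euler('xyz',o,degrees=True).as_matrix()
def ray(f,u,v):
    d=np.array([(u-f['cx'])/f['fx'],-(v-f['cy'])/f['fy'],-1.]); return rot(f['orientation'])@d
def topl(f,u,v,z):
    d=ray(f,u,v);p=np.array(f['position']);return p+d*(z-p[2])/d[2]
def proj(f,P):
    c=(np.atleast_2d(P)-np.array(f['position']))@rot(f['orientation'])
    return np.c_[f['cx']+f['fx']*c[:,0]/-c[:,2], f['cy']-f['fy']*c[:,1]/-c[:,2]]
E
python3 - <<'E'
from h import *
np.set_printoptions(precision=4,suppress=True)
for n in ['scene','side']:
    f=env.grab_frame(n); cv2.imwrite(f'pics/{n}0.png',f['image'])
    print(n,{k:v for k,v in f.items() if k!='image'})
    for t in ['spatula','spatula_grip','plate','stand','shaker','lever','lever_tip','bottle','tape']:
        r=env.search_frame(f,t); print(t,[(np.round(x['xyz'],4).tolist(),round(x['score'],2)) for x in r[:2]])
print(env.read_state())
E
```

```text
scene {'fx': 520.711491430767, 'fy': 520.711491430767, 'cx': 323.62595960136684, 'cy': 193.6673842684749, 'position': array([-0.4879, -0.6758,  1.0426]), 'orientation': array([ 52.3501,   0.3539, -55.2151]), 'shot': 1}
spatula [([0.4289, -0.1504, 0.005], 0.79)]
spatula_grip [([0.4328, -0.1508, 0.0038], 0.75)]
plate [([0.5845, -0.3332, 0.0236], 0.87)]
stand [([0.6469, -0.339, 0.0243], 0.63), ([0.4328, 0.1486, 0.0401], 0.62)]
shaker [([0.4335, 0.1471, 0.0395], 0.63)]
lever [([0.4323, 0.2232, 0.0983], 0.37)]
lever_tip []
bottle [([0.6879, -0.2463, 0.0661], 0.62)]
tape [([0.46, 0.4673, 0.0317], 0.78)]
side {'fx': 439.47804907225526, 'fy': 439.47804907225526, 'cx': 322.6919282183224, 'cy': 199.30769185642848, 'position': array([-0.6783,  0.6444,  0.7243]), 'orientation': array([  65.7085,   -1.2231, -115.045 ]), 'shot': 2}
spatula []
spatula_grip [([0.4388, -0.1293, 0.0912], 0.53), ([0.4143, 0.2318, 0.1345], 0.16)]
plate []
stand []
shaker [([0.4101, 0.1763, 0.0396], 0.78)]
lever [([0.4108, 0.2284, 0.1397], 0.56)]
lever_tip [([0.4125, 0.2317, 0.1364], 0.63)]
bottle []
tape [([0.4447, 0.4409, 0.0282], 0.89)]
{'clock': 1.0, 'joint_positions': array([-48.6663,  22.0408,   0.454 ,   0.0008, -68.4118, -14.8172]), 'qvel': array([-0.0031,  0.1157, -0.0355,  0.053 ,  0.0442,  0.0478]), 'joint_torque': array([ -0.0007, -39.0476,  18.7624,   4.2245,   0.0155,  -0.    ]), 'position': array([ 0.2791, -0.5592,  0.2226]), 'tool_rot': array([-179.9985,   -0.0004, -153.4832]), 'force': array([ 0.2914, -0.1492,  0.253 ]), 'wrist_torque': array([-0.0112,  0.0242, -0.1021]), 'finger_force': 0.0, 'opening': 1.005009972002724}
```

View pics/scene0.png

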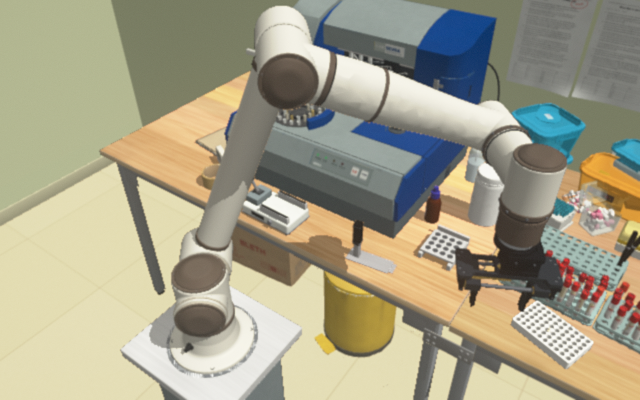

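View pics/side0.png

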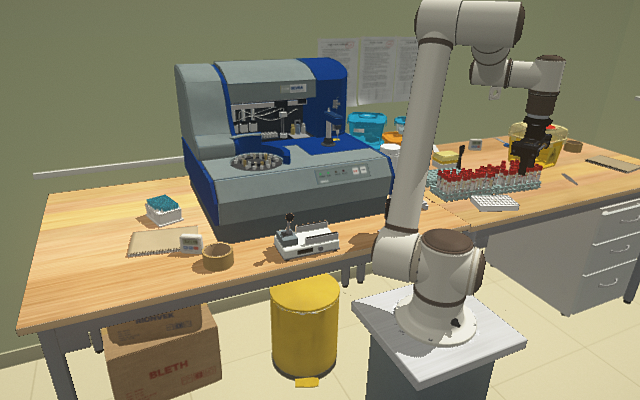

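The scene view shows the spatula grip at about (358,237) with its blade running to (392,268), the plate at (443,246), the bottle at (433,205) behind it and the shaker at (280,208). The side view shows the shaker at (307,240), with the lever at (289,220).

Run:
```python
from h import *
np.set_printoptions(precision=4,suppress=True)
f=env.grab_frame('scene')
for p in [(390,234),(230,140),(228,160),(345,258),(392,268)]: print(p,topl(f,*p,0))
env.goto([0.42,-0.27,0.36],[180,0,-90])
print(env.read_state()['clock'])
w=env.grab_frame('wrist'); cv2.imwrite('pics/w1.png',w['image']); print({k:v for k,v in w.items() if k!='image'})
for t in ['spatula','spatula_grip','plate','stand','bottle']:
    r=env.search_frame(w,t); print(t,[(np.round(x['xyz'],4).tolist(),round(x['score'],2)) for x in r[:2]])
s=env.grab_frame('scene'); c=cv2.resize(s['image'][180:320,320:520],None,fx=4,fy=4,interpolation=cv2.INTER_CUBIC); cv2.imwrite('pics/s1.png',c)
```

```text
(390, 234) [ 0.5683 -0.1748  0.    ]
(230, 140) [0.6917 0.5836 0.    ]
(228, 160) [0.5872 0.4962 0.    ]
(345, 258) [ 0.408  -0.1192  0.    ]
(392, 268) [ 0.4487 -0.2474  0.    ]
2.3667
{'fx': 309.70691628693146, 'fy': 309.70691628693146, 'cx': 319.43139638647324, 'cy': 200.00005154966408, 'position': array([ 0.4193, -0.3483,  0.5218]), 'orientation': array([-16.1447,  -0.0221, 179.9463]), 'shot': 4}
spatula [([0.4387, -0.17, 0.0052], 0.96)]
spatula_grip [([0.4395, -0.1722, 0.0031], 0.76)]
plate [([0.5858, -0.331, 0.0265], 0.66)]
stand [([0.6499, -0.334, 0.0211], 0.74)]
bottle [([0.6887, -0.2469, 0.0772], 0.68), ([0.4375, -0.1733, 0.0058], 0.3)]
```

View pics/w1.png

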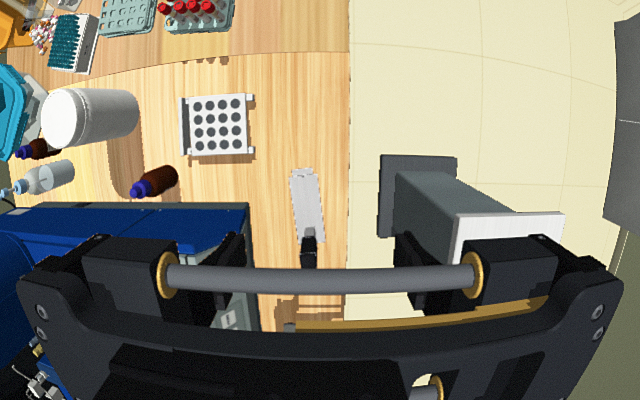

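```bash
cat >> h.py <<'E'
def wpl(f,u,v,z):
    "wrist fisheye pixels -> plane z"
    u=np.asarray(u,float)-f['cx'];v=np.asarray(v,float)-f['cy'];r=np.hypot(u,v)+1e-9;t=r/f['fx']
    d=np.c_[np.sin(t)*u/r,-np.sin(t)*v/r,-np.cos(t)]@rot(f['orientation']).T
    p=np.array(f['position']); return p+d*((z-p[2])/d[:,2])[:,None]
def wells(f,z,lim=None):
    "plate centre and yaw (mod 90) from its wells, top face at height z"
    r=env.trace(f,'plate'); m=r[0]['mask'].astype(np.uint8)
    h=cv2.morphologyEx(m,cv2.MORPH_CLOSE,np.ones((9,9),np.uint8)); h=cv2.erode(h,np.ones((3,3)))
    g=f['image'].max(2); th,_=cv2.threshold(g[h>0].reshape(-1,1),0,255,cv2.THRESH_OTSU)
    b=((g<th)&(h>0)).astype(np.uint8); n,l,s,c=cv2.connectedComponentsWithStats(b,connectivity=4)
    A=s[1:,4]; med=np.median(A[A>15]); k=[i for i in range(1,n) if .5*med<s[i,4]<1.7*med]
    P=wpl(f,c[k,0],c[k,1],z)[:,:2]
    rc=cv2.minAreaRect(P.astype(np.float32)*1000)
    return r[0]['score'],len(k),P.mean(0),rc,P,m
def blade(f,z,cut):
    "blade axis (dir, tip) from mask pixels for which cut(P) is true"
    m=env.trace(f,'spatula')[0]['mask']; v,u=np.nonzero(m); P=wpl(f,u,v,z)[:,:2]; P=P[cut(P)]
    return P
E
python3 - <<'E'
from h import *
np.set_printoptions(precision=4,suppress=True)
w=env.grab_frame('wrist')
sc,n,c,rc,P,m=wells(w,0.028); print('plate',sc,n,c,rc)
v,u=np.nonzero(m); print('rect',cv2.minAreaRect((wpl(w,u,v,.028)[:,:2]*1000).astype(np.float32)))
B=blade(w,0.003,lambda P:(P[:,1]<-0.165))
e=(B[:,1]*500).astype(int); ys=[];ms=[];ws=[]
for k in np.unique(e):
    q=B[e==k]; ys.append(q[:,1].mean()); ms.append((q[:,0].min()+q[:,0].max())/2); ws.append(np.ptp(q[:,0]))
print('tip y',B[:,1].min(),'widths',np.round(ws,3))
ys=np.array(ys);ms=np.array(ms);s=slice(8,-1)
print('axis dx/dy',np.polyfit(ys[s],ms[s],1), 'rect',cv2.minAreaRect((B*1000).astype(np.float32)))
env.goto([0.42,0.18,0.38],[180,0,-90])
print(env.read_state()['clock'])
w=env.grab_frame('wrist'); cv2.imwrite('pics/w2.png',w['image']); print(w['position'],w['orientation'])
for t in ['shaker','lever','lever_tip','tape']:
    r=env.search_frame(w,t); print(t,[(np.round(x['xyz'],4).tolist(),round(x['score'],2)) for x in r[:2]])
E
```

```text
plate 0.79 16 [ 0.5878 -0.3341] ((587.8411254882812, -334.10809326171875), (66.25530242919922, 66.35002899169922), 0.4641730785369873)
rect ((586.5230102539062, -334.26190185546875), (99.49568939208984, 100.02837371826172), 89.11753845214844)Traceback (most recent call last):
  File "<stdin>", line 6, in <module>
  File "h.py", line 29, in blade
    m=env.trace(f,'spatula')[0]['mask']; v,u=np.nonzero(m); P=wpl(f,u,v,z)[:,:2]; P=P[cut(P)]
      ~~~~~~~~~~~~~~~~~~~~~~^^^
IndexError: list index out of range
```

```bash
sed -i "s/    m=env.trace(f,'spatula')\[0\]\['mask'\]; v,u/    r=[]\n    for t in ['spatula','spatula_grip']*3:\n        r=r or env.trace(f,t)\n    m=r[0]['mask']; v,u/" h.py
python3 - <<'E'
from h import *
np.set_printoptions(precision=4,suppress=True)
w=env.grab_frame('wrist')
try:
    B=blade(w,0.003,lambda P:(P[:,1]<-0.165))
    e=(B[:,1]*500).astype(int); ys=[];ms=[];ws=[]
    for k in np.unique(e):
        q=B[e==k]; ys.append(q[:,1].mean()); ms.append((q[:,0].min()+q[:,0].max())/2); ws.append(np.ptp(q[:,0]))
    print('tip y',B[:,1].min(),'widths',np.round(ws,3))
    ys=np.array(ys);ms=np.array(ms);s=slice(8,-1)
    print('axis dx/dy',np.polyfit(ys[s],ms[s],1), 'rect',cv2.minAreaRect((B*1000).astype(np.float32)))
except IndexError: print('no mask')
env.goto([0.42,0.18,0.38],[180,0,-90])
print(env.read_state()['clock'])
w=env.grab_frame('wrist'); cv2.imwrite('pics/w2.png',w['image']); print(w['position'],w['orientation'])
for t in ['shaker','lever','lever_tip','tape']:
    r=env.search_frame(w,t); print(t,[(np.round(x['xyz'],4).tolist(),round(x['score'],2)) for x in r[:2]])
E
```

```text
tip y -0.25449795398655495 widths [0.015 0.031 0.032 0.036 0.038 0.043 0.045 0.046 0.046 0.046 0.046 0.046
 0.047 0.047 0.047 0.045 0.045 0.045 0.047 0.047 0.047 0.049 0.049 0.049
 0.049 0.051 0.049 0.049 0.049 0.049 0.049 0.049 0.047 0.047 0.049 0.049
 0.049 0.049 0.049 0.05  0.05  0.048 0.05  0.05  0.052]
axis dx/dy [-0.1075  0.4222] rect ((444.679443359375, -208.82037353515625), (51.627811431884766, 91.85340881347656), 6.953894138336182)
4.6167
[0.4197 0.1017 0.5425] [-16.1125   0.0486 179.9681]
shaker [([0.4374, 0.1593, 0.0405], 0.59)]
lever [([0.4184, 0.2232, 0.1433], 0.68)]
lever_tip [([0.4184, 0.2279, 0.1425], 0.78)]
tape [([0.4673, 0.4731, 0.0347], 0.96)]
```

View pics/w2.png

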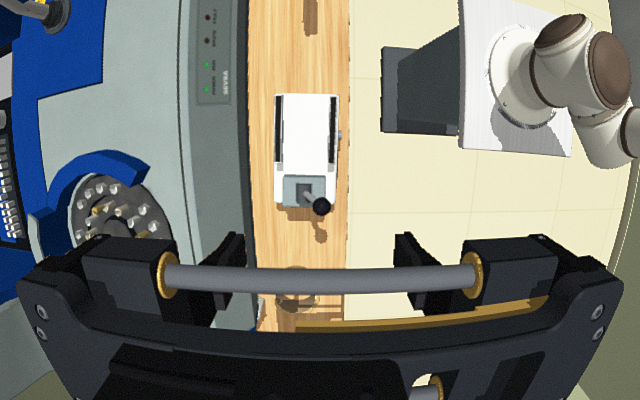

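The wrist view shows the shaker's black rails at u≈279 and u≈334 (v 95–163), the lever knob at (320,206), and the analyser's front edge at u≈247. I need that edge's clearance, so I'll view a scene crop.

Run:
```python
import cv2,numpy as np
a=cv2.imread('pics/s1.png')[:, :560]; b=cv2.imread('pics/w2.png')[85:225,262:352]
b=cv2.resize(b,None,fx=2.67*1.5,fy=2.67*1.5,interpolation=cv2.INTER_CUBIC)
print(a.shape,b.shape); cv2.imwrite('pics/s1c.png',a); cv2.imwrite('pics/w2c.png',b)
```

```text
(560, 560, 3) (561, 360, 3)
```

View pics/s1c.png

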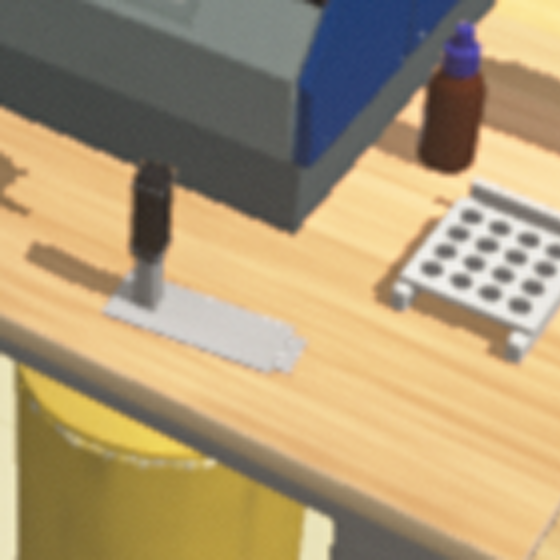

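View pics/w2c.png

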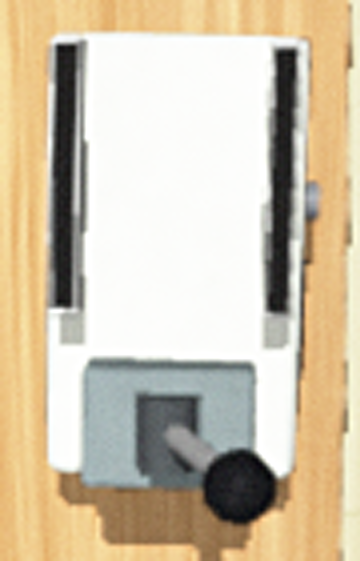

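The scene crop shows the analyser's base corner at px (393,238), the spatula grip at about (357,235) and the plate square on its stand. The shaker crop shows dark rail tops at u 275–281 and 330–336 (v 96–162), with the lever leaning to the right, towards the robot.

Run:
```python
from h import *
np.set_printoptions(precision=4,suppress=True)
w=env.grab_frame('wrist'); s=env.grab_frame('scene')
print('analyser corner',topl(s,393,238,0), wpl(w,[247,247],[20,200],0))
g=w['image'].max(2)
C=[]
for a,b in [(270,286),(325,341)]:
    m=np.zeros(g.shape,np.uint8); m[90:168,a:b]=(g[90:168,a:b]<80)
    n,l,st,_=cv2.connectedComponentsWithStats(m); k=1+np.argmax(st[1:,4]); v,u=np.nonzero(l==k)
    P=wpl(w,u,v,0.0645)[:,:2]*1000; rc=cv2.minAreaRect(P.astype(np.float32)); print(rc,P.mean(0)); C.append(P.mean(0))
    fit=np.polyfit(P[:,1],P[:,0],1); print('dx/dy',fit[0])
print('seat',(C[0]+C[1])/2,C[1]-C[0])
for t in ['lever','lever_tip']:
    for r in env.trace(w,t)[:1]: v,u=np.nonzero(r['mask']); print(t,r['score'],u.min(),u.max(),v.min(),v.max())
o=np.array([.4373,-.1402]);yaw=-83.9
env.goto([*o,0.20],[180,0,yaw]); print(env.read_state()['joint_positions'],env.read_state()['clock'])
w=env.grab_frame('wrist'); cv2.imwrite('pics/w3.png',w['image'])
s=env.grab_frame('side')
# grip seen by side cam
for t in ['spatula_grip','spatula']:
    for r in env.trace(s,t)[:1]:
        v,u=np.nonzero(r['mask']); print(t,r['score'],u.min(),u.max(),v.min(),v.max())
print('pred',proj(s,[[*o,0],[*o,.125]]))
```

```text
analyser corner [ 0.5579 -0.1906  0.    ] [[ 0.5478 -0.0722  0.    ]
 [ 0.5548  0.2584  0.    ]]
((485.0417785644531, 125.31726837158203), (101.55178833007812, 7.324546813964844), 87.59405517578125) [484.5959 122.7739]
dx/dy 0.030591218672727277
((400.89190673828125, 127.59351348876953), (101.17916107177734, 7.010010719299316), 88.43746185302734) [400.9103 127.5971]
dx/dy 0.029486151973995598
seat [442.7531 125.1855] [-83.6856   4.8232]
lever 0.64 304 330 192 215
lever_tip 0.72 272 318 265 317
[  2.6484   6.8551 -23.6927   0.0137 -59.3608   3.494 ] 6.4417
spatula_grip 0.57 379 389 200 236
spatula 0.61 380 388 199 235
pred [[387.0084 231.6731]
 [390.0503 198.8063]]
```

Run:
```python
from h import *
np.set_printoptions(precision=4,suppress=True)
s=env.grab_frame('scene'); w=env.grab_frame('wrist')
print(topl(s,357,255,.003), topl(s,347.5,258,.003), proj(s,[[.4373,-.1402,.125]]))
r=env.trace(w,'spatula'); print([x['score'] for x in r])
print([ (x['xyz'],x['score']) for x in env.search_frame(w,'spatula_grip')[:2]])
print([ (x['xyz'],x['score']) for x in env.search_frame(s,'spatula_grip')[:2]])
```

```text
[ 0.4347 -0.1423  0.003 ] [ 0.4094 -0.1266  0.003 ] [[358.3412 221.5642]]
[0.88]
[([0.436, -0.1753, 0.0078], 0.8), ([0.6458, -0.2972, 0.019], 0.27)]
[([0.4302, -0.153, 0.0051], 0.63)]
```

View pics/w3.png

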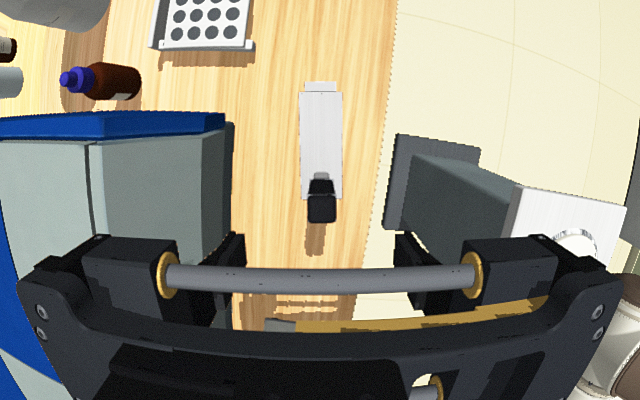

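The wrist view shows the blade lying straight along the image column u≈320 (tip at v≈82) and the grip at (321,205), which confirms the pose. Now I'll grasp.

Run:
```python
from h import *
np.set_printoptions(precision=4,suppress=True)
o=[.4373,-.1402]
print(env.move_straight([*o,.0685],rate=.12,force_limit=8))
env.gripper_to(0,grasp_force=50)
s=env.read_state(); print(s['opening']*87,s['finger_force'],s['position'],s['tool_rot'],s['force'],s['clock'])
p=s['position']
env.move_straight([p[0],p[1],p[2]+.10],rate=.12)
print(env.read_state()['force'])
w=env.grab_frame('wrist'); cv2.imwrite('pics/w4.png',w['image'])
r=env.read_state(); zb=r['position'][2]-.0685+.003
B=blade(w,zb,lambda P:P[:,1]<-.17)
d=np.array([np.cos(np.radians(r['tool_rot'][2])),np.sin(np.radians(r['tool_rot'][2]))])
L=(B-r['position'][:2])@np.c_[d,[-d[1],d[0]]]; 
k=(L[:,0]*250).astype(int)
for i in np.unique(k): q=L[k==i]; print(i*4,np.round([q[:,1].min()*1000,q[:,1].max()*1000],1))
print('tip',L[:,0].max(),r['clock'])
```

```text
True
23.499220240136882 49.74599361419678 [ 0.4344 -0.1402  0.1051] [179.6784   0.0646 -83.9935] [-5.4292 -0.2533  0.3422] 8.7167
[-0.4261  0.1135 -2.529 ]
28 [-19.1  11. ]
32 [-20.5  23.1]
36 [-20.5  22.2]
40 [-19.7  22.1]
44 [-20.3  22.8]
48 [-20.3  23.5]
52 [-20.2  23.4]
56 [-20.2  23.4]
60 [-20.1  23.3]
64 [-20.1  22.5]
68 [-20.   23.1]
72 [-20.   23.1]
76 [-19.9  23.1]
80 [-19.9  23.1]
84 [-19.9  23. ]
88 [-20.6  23.7]
92 [-20.6  23.7]
96 [-20.5  23.7]
100 [-14.   17.1]
104 [-13.3  17.1]
108 [-13.2  17.1]
tip 0.11022333225353313 9.7417
```

The descent stopped early, with a -x push at TCP z=0.105: the gripper body touched the analyser. So the grasp is too high, and the body's wide side faces the analyser. I'll set the spatula down in front of the stand with its blade along +x. Then I'll regrasp it turned 90°, so the narrow side faces the analyser and the camera is to the left of the blade.

Run:
```python
from h import *
np.set_printoptions(precision=4,suppress=True)
s=env.grab_frame('scene'); 
P=[.433,-.334]
p=env.read_state()['position']
env.move_straight([.40,p[1]-.04,.24],rate=.2)
env.goto([*P,.24],[180,0,0])
env.move_straight([*P,.125],rate=.15)
print(env.move_straight([*P,.1035],rate=.03,force_limit=3), env.read_state()['position'])
env.gripper_to(1.0)
env.move_straight([*P,.20],rate=.2)
env.goto([*P,.22],[180,0,90])
st=env.read_state(); print(st['joint_positions'],st['position'],st['clock'])
w=env.grab_frame('wrist'); cv2.imwrite('pics/w5.png',w['image'])
B=blade(w,.003,lambda P:P[:,0]>.455)
k=(B[:,0]*250).astype(int)
for i in np.unique(k)[::2]: q=B[k==i]; print(i*4,np.round([q[:,1].min()*1000,q[:,1].max()*1000],1))
print('tip',B[:,0].max())
```

```text
True [ 0.433  -0.334   0.1237]
[ -20.654    14.5558  -10.8472    0.0015  -64.601  -159.3421] [ 0.433 -0.334  0.22 ] 18.7
452 [-362.9 -311.7]
460 [-362.9 -311.6]
468 [-362.9 -311.6]
476 [-364.2 -311.5]
484 [-364.2 -312.6]
492 [-364.2 -312.5]
500 [-364.2 -312.4]
508 [-364.2 -314.8]
516 [-365.5 -314.6]
524 [-366.8 -313.2]
532 [-366.8 -313. ]
540 [-366.8 -312.8]
548 [-366.8 -313.9]
556 [-361.4 -321.4]
564 [-361.3 -322.6]
tip 0.5687072325110136
```

View pics/w5.png

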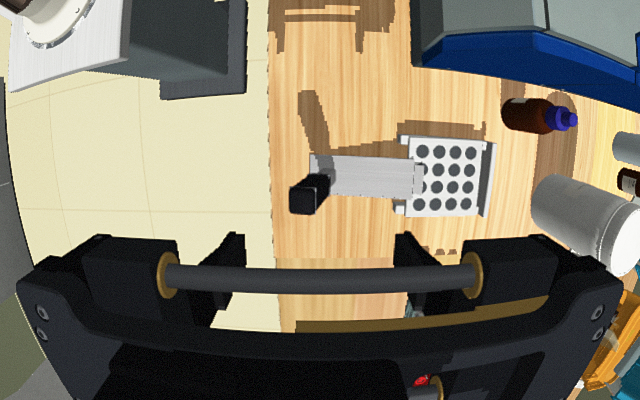

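The tip was lowered onto the plate's front edge: the blade runs over the plate at (420,180) and the spatula leans back about 13°, grip top at (302,200). The geometry is consistent: heel at x≈0.421, blade resting on the plate edge at z=0.028. I'll check that the plate hasn't moved, then grasp with the tool tilted to match.

```bash
cat >> h.py <<'E'
def eul(M): return R.from_matrix(M).as_euler('xyz',degrees=True)
E
python3 - <<'E'
from h import *
np.set_printoptions(precision=4,suppress=True)
w=env.grab_frame('wrist'); print(w['position'])
try:
    sc,n,c,rc,P,m=wells(w,.028); print('plate',sc,n,c,rc)
except Exception as e: print(e)
th=np.radians(13.4); M=R.from_euler('y',-13.4,degrees=True).as_matrix()@rot([180,0,90]); o=eul(M)
g=np.array([.445,-.3345,.0058])+.0875*np.array([-np.sin(th),0,np.cos(th)])
z=M[:,2]; tcp=g+.019*z; print(o,tcp,z)
a=tcp-.09*z
env.goto(a,o)
print('hit',env.move_straight(tcp,rate=.1,force_limit=10))
env.gripper_to(0,grasp_force=50)
s=env.read_state(); print(s['opening']*87,s['finger_force'],s['position'],s['force'])
q=s['position']
env.move_straight(q+[-.03,0,.05],rate=.08)
env.move_straight([.40,-.334,.19],[180,0,90],rate=.1)
s=env.read_state(); print(s['position'],s['tool_rot'],s['force'],s['clock'],s['joint_positions'])
w=env.grab_frame('wrist'); cv2.imwrite('pics/w6.png',w['image']); print(w['position'])
zb=.19-.0685+.003
B=blade(w,zb,lambda P:P[:,0]>.42)
k=(B[:,0]*250).astype(int)
for i in np.unique(k)[::2]: q=B[k==i]; print(i*4,np.round([q[:,1].min()*1000,q[:,1].max()*1000],1))
print('tip',B[:,0].max())
try:
    sc,n,c,rc,P,m=wells(w,.028); print('plate',sc,n,c,rc)
except Exception as e: print(e)
E
```

```text
[ 0.4325 -0.2585  0.3825]
plate 0.59 14 [ 0.5933 -0.334 ] ((588.5680541992188, -334.0223083496094), (66.21517181396484, 66.29390716552734), 0.6194090843200684)
[166.6   0.   90. ] [ 0.4291 -0.3345  0.0724] [ 0.2317 -0.     -0.9728]
hit False
23.869171218630047 49.99924167059362 [ 0.4292 -0.3345  0.0724] [ 0.8687  0.6224 -0.2733]
[ 0.3995 -0.3336  0.189 ] [-179.9366   -0.065    89.9859] [-0.42    0.7059 -2.7186] 23.125 [ -22.0021   13.5669  -16.9423   -0.0424  -59.5739 -157.9904]
[ 0.3992 -0.2582  0.3516]
420 [-437.6 -308. ]
428 [-357.  -308.7]
436 [-358.  -308.6]
444 [-358.1 -308.6]
452 [-358.3 -308.5]
460 [-359.3 -308.4]
468 [-358.7 -308.3]
476 [-358. -309.]
484 [-358.2 -308.9]
492 [-358.4 -308.8]
500 [-357.7 -310.3]
508 [-349.9 -316. ]
tip 0.5126816723543666
list index out of range
```

View pics/w6.png

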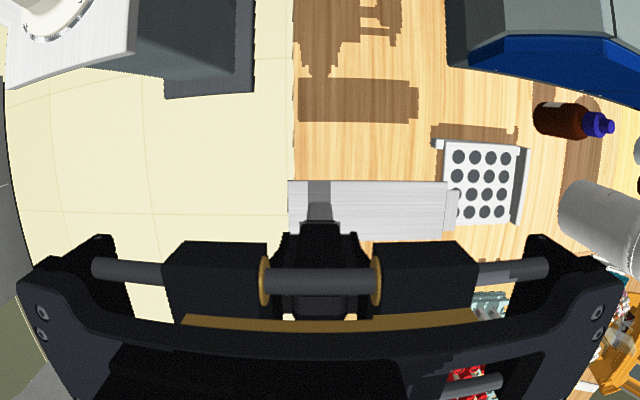

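The grasp is good: the blade is level, 49.7 mm wide as it should be, its tip 113 mm ahead of the TCP, and the plate is undisturbed at (485,180). Next is insert, lift, back off and turn.

Run:
```python
from h import *
import sys
np.set_printoptions(precision=4,suppress=True)
S=env.read_state
y=-.3343
env.move_straight([.40,y,.0785],rate=.12); print(S()['position'],S()['force'])
if env.move_straight([.5230,y,.0785],rate=.08,force_limit=4): print('hit',S()['position'],S()['force']); sys.exit()
print(S()['position'],S()['force'])
env.move_straight([.5230,y,.098],rate=.03); f=S()['force']; print(S()['position'],f)
env.move_straight([.5230,y,.145],rate=.06); print(S()['force'])
env.move_straight([.405,y,.165],rate=.09)
w=env.grab_frame('wrist'); cv2.imwrite('pics/w7.png',w['image'])
try:
    st=S(); sc,n,c,rc,P,m=wells(w,st['position'][2]-.0685+.011); print('plate',sc,n,c,rc,st['position'],st['tool_rot'])
except Exception as e: print(e)
print(S()['clock'],S()['force'])
```

```text
[ 0.4006 -0.3346  0.0792] [-0.1894  0.2796 -2.5232]
[ 0.5226 -0.3343  0.0786] [ 0.3974 -0.2554 -2.4678]
[ 0.5228 -0.3342  0.0978] [-0.1142 -0.3202 -3.4251]
[ 0.2783  0.6112 -3.5065]
plate 0.87 12 [ 0.4712 -0.3229] ((471.1949768066406, -322.9750061035156), (66.3072509765625, 44.15974807739258), 0.5065725445747375) [ 0.4054 -0.3343  0.1648] [-179.9934   -0.0018   90.0185]
29.3667 [ 0.4568  0.2253 -2.2247]
```

View pics/w7.png

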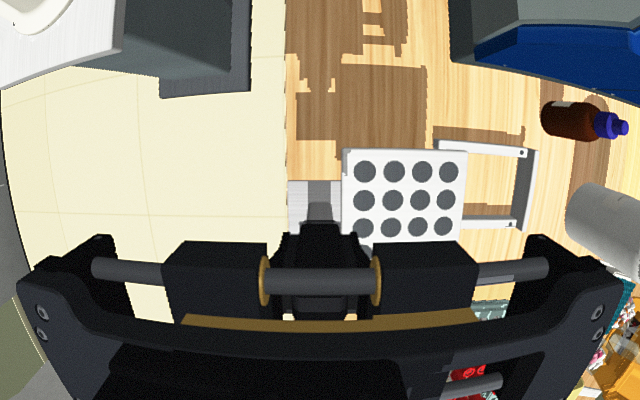

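The plate sits level on the blade with 12 wells visible (u 365–450). Its centre is 65.8 mm ahead of the TCP with no lateral offset. Now I'll turn and carry it, then re-measure the shaker.

Run:
```python
from h import *
np.set_printoptions(precision=4,suppress=True)
S=env.read_state
env.move_straight([.425,-.365,.19],[180,0,134],rate=.033)
env.move_straight([.443,-.33,.20],[180,0,177.5],rate=.033)
env.move_straight([.443,-.02,.20],rate=.13)
st=S(); print(st['joint_positions'],st['position'],st['tool_rot'],st['clock'])
w=env.grab_frame('wrist'); cv2.imwrite('pics/w8.png',w['image']); print(w['position'],w['orientation'])
sc,n,c,rc,P,m=wells(w,st['position'][2]-.0685+.011); print('plate',sc,n,c,rc)
```

```text
[  18.4974    5.2644  -25.6518    0.0032  -59.094  -111.0348] [ 0.443  -0.0203  0.1999] [-179.9937   -0.0085  177.4643] 34.775
[ 0.3659 -0.018   0.3625] [-16.2651   0.1028  87.4845]
plate 0.83 12 [0.4327 0.0446] ((432.7613525390625, 44.665218353271484), (66.10613250732422, 43.84532165527344), 88.02520751953125)
```

View pics/w8.png

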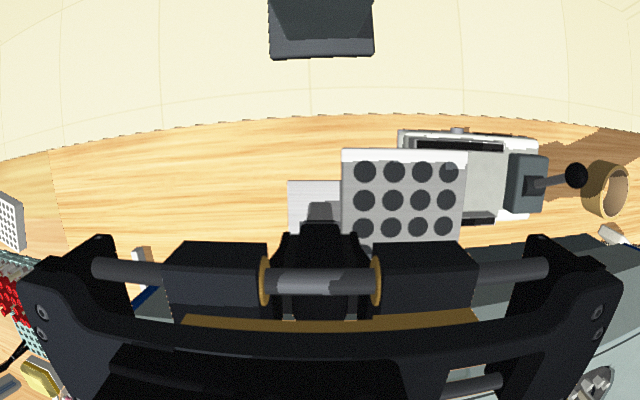

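The plate sits straight on the blade (wells u 365–448). The shaker's near rail shows at (408–505, 146), the far rail's end at (478,221) and the lever knob at (575,175). I'll measure the rails in this same image.

Run:
```python
from h import *
np.set_printoptions(precision=4,suppress=True)
w=env.grab_frame('wrist'); st=env.read_state()
g=w['image'].max(2)
for (a,b,c,d) in [(400,512,136,156),(462,500,212,228)]:
    m=np.zeros(g.shape,np.uint8); m[c:d,a:b]=(g[c:d,a:b]<70)
    n,l,s,_=cv2.connectedComponentsWithStats(m); k=1+np.argmax(s[1:,4]); v,u=np.nonzero(l==k)
    P=wpl(w,u,v,.0645)[:,:2]*1000; print(s[k],cv2.minAreaRect(P.astype(np.float32)),P.mean(0),np.polyfit(P[:,1],P[:,0],1),P.min(0),P.max(0))
sc,n,c,rc,P,m=wells(w,st['position'][2]-.0685+.011); print('plate',sc,n,c,rc)
print(P[np.lexsort((P[:,1].round(2),P[:,0].round(2)))]*1000)
B=blade(w,st['position'][2]-.0685+.003,lambda P:(P[:,1]<-.01)&(P[:,0]<.44)); print('blade rear/left',B.min(0))
print(w['position'],st['position'])
```

```text
[417 140  86  12 653] ((400.4830322265625, 127.9249038696289), (102.1116714477539, 8.362635612487793), 87.86906433105469) [400.5451 125.3683] [  0.0366 395.9622] [395.0978  76.9969] [406.0409 178.8161]
[462 218  33   8 205] ((485.0398864746094, 155.05252075195312), (42.981224060058594, 7.887099266052246), 89.91281127929688) [485.1553 153.9332] [  0.0161 482.6753] [481.0851 133.5675] [489.0154 176.5464]
plate 0.68 12 [0.4328 0.0447] ((432.7753601074219, 44.7019157409668), (66.0805435180664, 43.956443786621094), 88.12384033203125)
[[409.7273  12.3989]
 [410.5751  34.3466]
 [411.2619  56.4022]
 [412.0289  78.315 ]
 [431.5923  11.6944]
 [432.3435  33.6895]
 [433.1237  55.6341]
 [433.7364  77.7026]
 [453.3508  11.2791]
 [454.3795  32.919 ]
 [455.0971  54.8264]
 [455.8039  77.0056]]
blade rear/left [ 0.4151 -0.0472]
[ 0.366  -0.018   0.3625] [ 0.443  -0.0203  0.2   ]
```

Run:
```python
from h import *
np.set_printoptions(precision=4,suppress=True)
w=dict(fx=309.707,fy=309.707,cx=319.431,cy=200.0,position=[0.4197,0.1017,0.5425],orientation=[-16.1125,.0486,179.9681])
im=cv2.imread('pics/w2.png').astype(int)
print('col306 B',im[86:100,306,0],'\nred-blue diff',(im[86:100,306,2]-im[86:100,306,0]))
print('cols dark L',im[90:102,279].max(1),im[155:175,278].max(1))
print('dark R',im[90:102,333].max(1),im[155:175,332].max(1))
print('bottom col281',im[192:215,280,0],' col 300',im[192:215,331,0])
for v in (93,94,202,203,204): print(v,wpl(w,[306],[v],.041)*1000)
for v in (95,96,160,162,163,171): print(v,wpl(w,[279],[v],.0645)*1000)
```

```text
col306 B [137 134 135 136 131 133 132 201 251 252 252 251 251 250] 
red-blue diff [ 99 102 101 102 105 105 103  31  -1   1   0   1   1   2]
cols dark L [242 242 239 233 247 203  49  28  36  35  37  34] [ 31  37  31  33  34  27  69 202 173 178 185 187 184 188 183 193 246 255
 254 253]
dark R [242 242 244 243 238 247 202  82  30  44  33  41] [ 32  35  28  30  33  35  32  52 126 174 180 181 184 179 181 177 188 242
 255 254]
bottom col281 [254 254 254 254 254 254 254 255 255 249 214  94  87  90  89  88  86  82
  81 141 156 153 154]  col 300 [250 251 251 250 249 251 251 251 253 255 255 232 124  62  63  66  71  82
  86  86 118 153 152]
93 [[441.4835  69.3034  41.    ]]
94 [[441.488   70.9301  41.    ]]
202 [[442.9035 250.0795  41.    ]]
203 [[442.9261 251.8434  41.    ]]
204 [[442.9489 253.6107  41.    ]]
95 [[481.7473  73.0877  64.5   ]]
96 [[481.7595  74.6448  64.5   ]]
160 [[483.457  174.5636  64.5   ]]
162 [[483.5404 177.7436  64.5   ]]
163 [[483.5828 179.336   64.5   ]]
171 [[483.94   192.1393  64.5   ]]
```

Run:
```python
from h import *
import sys
np.set_printoptions(precision=4,suppress=True)
S=env.read_state
x,y=.4418,.0612
env.move_straight([.4418,-.0203,.16],rate=.08)
env.move_straight([x,y,.145],rate=.07)
w=env.grab_frame('wrist'); st=S()
try:
    sc,n,c,rc,P,m=wells(w,st['position'][2]-.0685+.011); print('plate',n,c,rc)
except Exception as e: print(e)
c=c+np.array([.01105,-.0004]); e=np.array([.4426,.1258])-c; print('err',e,n)
if n==12 and np.abs(e).max()<.004: x+=e[0]; y+=e[1]
env.move_straight([x,y,.134],rate=.04); print(S()['force'])
env.move_straight([x,y,.1215],rate=.02); print(S()['force'],S()['position'])
if env.move_straight([x+.003,y-.17,.1215],rate=.08,force_limit=5): print('hit',S()['position'],S()['force'])
w=env.grab_frame('wrist'); cv2.imwrite('pics/w9.png',w['image']); print(S()['clock'],S()['position'])
sc,n,c,rc,P,m=wells(w,.0725); print('plate',n,c,rc)
```

```text
plate 12 [0.4315 0.1259] ((431.504150390625, 125.92027282714844), (66.09020233154297, 44.069854736328125), 88.09683990478516)
err [0.     0.0003] 12
[ 0.8124  0.3121 -2.4303]
[ 0.1545 -0.1432 -2.1261] [0.442  0.0616 0.1216]
40.6833 [ 0.4449 -0.1082  0.1215]
plate 15 [0.4404 0.128 ] ((442.6679382324219, 125.70069885253906), (65.87686920166016, 65.84872436523438), 88.14205169677734)
```

View pics/w9.png

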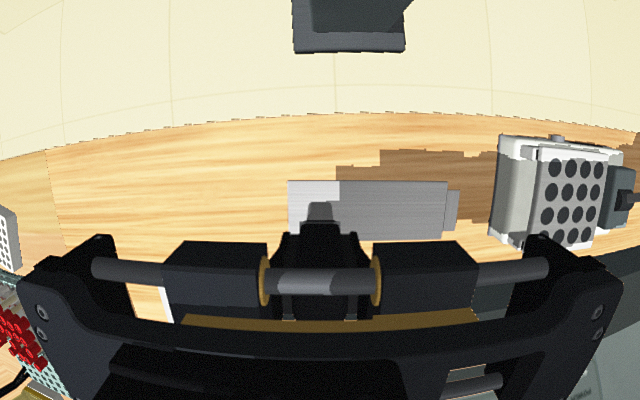

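The plate is seated at (0.4427, 0.1257) with yaw -1.9°, centred on the rails and square to them, and the blade is clear. I've used 12 picture views against the limit of 10, so from here I'll use numbers only. Next I'll put the spatula down and measure the lever.

```bash
cat >> h.py <<'E'
def knob(f):
    "lever knob: centre pixel and radius of the dark disc near the predicted place"
    out=[]
    for t in ['lever_tip','lever']:
        for r in env.search_frame(f,t)[:1]: out.append((t,round(r['score'],2),np.round(r['xyz'],4)))
        for r in env.trace(f,t)[:1]:
            m=r['mask']&(f['image'].max(2)<90); n,l,s,c=cv2.connectedComponentsWithStats(m.astype(np.uint8))
            if n>1:
                k=1+np.argmax(s[1:,4]); out.append((t+'_px',c[k],s[k],wpl(f,[c[k][0]],[c[k][1]],.135)[0]))
    return out
E
python3 - <<'E'
from h import *
np.set_printoptions(precision=4,suppress=True)
S=env.read_state
env.move_straight([.44,-.16,.085],rate=.1)
print(env.move_straight([.44,-.16,.066],rate=.02,force_limit=2.5),S()['position'],S()['force'])
p=S()['position']
env.gripper_to(1.0); print(S()['force'])
env.move_straight([.44,-.16,.23],rate=.2)
env.gripper_to(0.0)
env.goto([.46,.19,.36],[180,0,-90]) if False else None
env.goto([.36,.2257,.25],[180,0,178.1])
print(S()['position'],S()['clock'])
w=env.grab_frame('wrist'); cv2.imwrite('pics/w10.png',w['image']); print(w['position'])
for o in knob(w): print(o)
s=env.grab_frame('scene')
for o in env.search_frame(s,'spatula')[:1]: print('spat',o['xyz'])
d=env.grab_frame('side')
for t in ('lever','lever_tip'):
    for o in env.search_frame(d,t)[:1]: print('side',t,o['xyz'],o['score'])
sc=wells(w,.0725); print('plate',sc[1:4])
E
```

```text
True [ 0.4399 -0.16    0.0686] [ 0.6235 -0.191   3.6425]
[ 0.4202 -0.4742  0.5764]
[0.3602 0.2252 0.2499] 47.4583
[0.2832 0.2267 0.4124]
spat [0.4213, 0.2213, 0.1367]
side lever_tip [0.4115, 0.2326, 0.1345] 0.41
plate (6, array([0.419 , 0.1216]), ((410.49053955078125, 126.11612701416016), (67.85474395751953, 35.50868606567383), 89.10057830810547))
```

Run:
```python
from h import *
np.set_printoptions(precision=4,suppress=True)
S=env.read_state
env.move_straight([.365,.2257,.125],rate=.15)
f0=S()['force']
print('lim',env.move_straight([.423,.2257,.125],rate=.06,force_limit=15),S()['position'],S()['force']-f0)
env.move_straight([.37,.2257,.125],rate=.15)
env.move_straight([.37,.2257,.22],rate=.2)
env.goto([.42,.18,.38],[180,0,-90])
print(S()['clock'])
w=env.grab_frame('wrist'); cv2.imwrite('pics/w11.png',w['image']); print(w['position'])
for o in knob(w): print(o)
b=cv2.imread('pics/w2.png')
for im in (b,w['image']):
    m=np.zeros(im.shape[:2],np.uint8); m[190:222,285:335]=im[190:222,285:335].max(2)<55
    n,l,s,c=cv2.connectedComponentsWithStats(m)
    for k in range(1,n):
        if s[k,4]>40: print(s[k],c[k],wpl(w,[c[k][0]],[c[k][1]],.135)[0])
sc=wells(w,.0725); print('plate',sc[1:4])
```

```text
lim False [0.4229 0.2256 0.125 ] [ 1.3406 -0.0513  0.9874]
52.7917
[0.4196 0.1024 0.5416]
('lever_tip', 0.7, array([0.4454, 0.2251, 0.147 ]))
('lever_tip_px', array([298.9366, 206.3908]), array([290, 196,  19,  20, 284], dtype=int32), array([0.4475, 0.2286, 0.135 ]))
('lever', 0.68, array([0.44  , 0.2084, 0.0576]))
('lever_px', array([298.8857, 206.4357]), array([290, 196,  19,  20, 280], dtype=int32), array([0.4475, 0.2287, 0.135 ]))
[313 198  18  18 244] [321.1844 206.3443] [0.4169 0.2285 0.135 ]
[290 198  18  18 260] [298.7269 206.5385] [0.4478 0.2288 0.135 ]
plate (16, array([0.4431, 0.1259]), ((443.2120056152344, 125.86046600341797), (66.06665802001953, 66.00096893310547), 88.13176727294922))
```

Run:
```python
from h import *
np.set_printoptions(precision=4,suppress=True)
for n in ('scene','side','wrist'):
    f=env.grab_frame(n)
    for t in ('spatula','spatula_grip','bottle','tape'):
        print(n,t,[(np.round(o['xyz'],4),round(o['score'],2)) for o in env.search_frame(f,t)[:2]])
    if n!='wrist':
        print('pred grip',proj(f,[[.44,-.16,0],[.44,-.16,.125]]))
        for r in env.trace(f,'spatula_grip')[:1]: v,u=np.nonzero(r['mask']); print(r['score'],u.min(),u.max(),v.min(),v.max())
s=env.read_state(); print(s['clock'],s['force'])
```

```text
scene spatula [(array([ 0.4295, -0.1489,  0.0042]), 0.86)]
scene spatula_grip [(array([ 0.4338, -0.151 ,  0.0014]), 0.93)]
scene bottle [(array([ 0.6855, -0.2442,  0.0659]), 0.94)]
scene tape [(array([0.4637, 0.4348, 0.032 ]), 0.72), (array([ 0.6896, -0.2458,  0.0656]), 0.72)]
pred grip [[363.2792 257.1747]
 [365.1594 223.7444]]
0.87 329 373 223 265
side spatula [(array([ 0.4325, -0.15  ,  0.0049]), 0.77)]
side spatula_grip [(array([0.4455, 0.4418, 0.0287]), 0.26)]
side bottle []
side tape [(array([0.4455, 0.4414, 0.027 ]), 0.66)]
pred grip [[391.3993 230.2792]
 [394.573  197.5861]]
0.61 361 400 197 238
wrist spatula [(array([ 0.441 , -0.0727,  0.0061]), 0.79)]
wrist spatula_grip [(array([ 0.4397, -0.0763,  0.0049]), 0.9)]
wrist bottle []
wrist tape []
53.9417 [-0.1998 -0.4603  0.7238]
```

The spatula stands upright (its mask top matches the predicted grip top in both views), and the bottle and tape are where they were.

```bash
python3 -c "
from workcell import env
print(env.close_job())"
```

```text
the job is handed in; nothing more can be done
None
```

Job handed in at about 54 s: the plate sits centred and square on the shaker rails (within about 1 mm by camera), the spatula stands clear on the bench, and the lever is upright to within about 0.05 rad; along the way the gripper lightly touched the analyser, the blade tip once rested on the plate's edge without moving it, and I viewed 12 pictures against the limit of 10.

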